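# Slide a tube rack into the decapping dock and clamp it

### The job

Slide the loaded tube rack along the bench into the decapping dock until it sits square and fully home against both the end stop and the side fence, then turn the cam lever clockwise until the cam grips the rack firmly, and let go. Keep the rack flat on the bench the whole time, without lifting or tipping it, and leave the other things on the bench where they are.

Things in the scene. Friction and masses are not known exactly. Their poses are not given: they have to be found in the camera images.
- rack: The only rack full of blue-capped tubes: black, loose, 0.2 to 0.45 kg, slides with 1 to 3 N. Origin at the centre of its underside, z up. Foot flange 127.8 mm (x) by 85.5 mm (y), 8 mm high; above it 4 mm narrower on every side up to 40 mm; caps (fixed in it) up to 52 mm. Starts with its +x end roughly towards the dock.
- dock: Bare aluminium corner dock screwed to the bench, without a floor. Origin at bench level in the inner corner of its stops. End stop: inner face x = 0, y -145 to +12 mm. Side fence: inner face y = 0, x -125 to 0. Both 12 mm thick, 18 high, with a lip 11 mm above the bench overhanging 2.5 mm over the rack's flange: the rack cannot be set in from above, only slid in along +x.
- home (a point): On the bench, where the rack's origin lies when it is fully home: x = -63.9, y = -42.75 mm in the dock's frame; axes as the dock's, the rack's x along the dock's x.
- horn (a point): Open end of the side fence at bench level (dock x = -125, y = 0 mm): from here a 30 mm long lead-in horn, 18 mm high, splays 25 degrees outwards (to x = -152, y = +13 mm).
- lever (a joint): Angle of the cam lever, rad, growing clockwise seen from above: 0 fully open, stop at 2.5, starts at 0 to 0.6. With the rack home the cam touches it at about 1.95 and grips firmly from about 2.1 on; turning further, even to the stop, only grips harder. Stiff, stays where it is left: 3 to 4 N at the handle to move it, rising to 8 to 12 N as it grips (no sudden stop).
- handle (a point): Centre of the upright black round handle on the lever's end: 18 mm diameter, 23 to 60 mm above the bench, 75 mm from the pivot; the lever's bar (z 15 to 22 mm) runs under it to the pivot. Seen from the pivot it lies at 325 degrees in the dock's frame (from x towards y) at lever 0 and swings through 270 (straight out, -y) to about 214 when clamped.
- pivot (a point): Pivot of the cam lever (dock x -60, y -111 mm), 9 mm above the bench, on a 2 mm pad (dock x -97 to 0, y -144.5 to -100.5). The cam under the lever is a steel disc 36 mm across (41 mm washer on top), up to 14 mm high, its centre 9 mm off the pivot. Open, it clears a rack that is home by 10 to 15 mm; turned clockwise it presses the flange's long side towards the fence.
- rack_cover: Bystander: the rack's clear plastic cover lying on the bench, 130 x 90 x 23 mm, loose; origin at the centre of its underside.
- petri_dish: Bystander: closed Petri dish, 90 mm across, 15 mm high, loose; origin at the centre of its underside.
- sharps_tub: Bystander: small yellow lidded sharps tub, 120 mm across, 140 mm high, loose; origin at the centre of its underside.
There are look-alikes about, which are no part of the job. Leave any pink look-alike of the rack alone.

How it is judged:
At the end, for the whole second after the job is handed in: The rack stands flat and at rest in the dock, within 2.5 mm of both the end stop and the side fence and square to them within 0.03 rad, and the cam presses on it with more than 3 N (x of rack in the frame of dock between -0.0664 and -0.0614 m and y of rack in the frame of dock between -0.0453 and -0.0403 m and angle between the x axis of rack and the x axis of dock, either way round below 0.03 rad and angle between rack's own z axis and vertical below 0.03 rad and contact force between lever and rack above 3 N and linear speed of rack below 0.01 m/s); the robot touches nothing.
It fails at once if the rack is lifted more than 12 mm off the bench (height (world z) of rack above 0.012 m).
It fails at once if the rack is tipped more than 0.15 rad (angle between rack's own z axis and vertical above 0.15 rad).
It fails at once if a bystander is pushed more than 20 mm away or tipped over (distance of any of rack_cover, petri_dish, sharps_tub from where it was at the start of the episode above 0.02 m or angle between any of sharps_tub, petri_dish, rack_cover's own z axis and vertical above 0.3 rad).
It also fails if it takes over 69 s, if anything falls off the work surface, if the arm or the gripper's body presses on something with over 40 N, if the wrist force passes 120 N, or if a joint passes its speed limit or range.

### The arm

A 7-joint arm with a two-finger parallel gripper is mounted at the origin on the work surface. World frame = base frame: x ahead of the robot, y to its left, z up, the work surface at z = 0. Lengths are in m, angles in rad, forces in N, time in s.
With the tool pointing down it reaches from about 0.4 to 0.85 m from the base axis. Payload 4.5 kg.
Tool frame: the origin (TCP) lies midway between the tips of the shut fingers; the grasp point (between the pads) lies 19 mm behind it; z points along the fingers, y is the line along which they close (so a half turn about z gives the same grasp; the last joint's range is limited). The gripper opens to 85 mm and grips with 20 to 120 N. Pads are 22 mm wide; open, the fingers measure 114 mm over their backs; the gripper's body (76 mm by 85 mm) begins 54 mm behind the grasp point. The pads swing forward as they close: fully open they stand 13 mm farther back than shut.
Start: joints at [-1.299, 0.689, -0.195, 1.565, 0.157, 0.902, -0.215], TCP at [0.147, 0.607, 0.231] pointing down, gripper open.
Joint ranges: [-3.01, 3.01], [-0.46, 2.08], [-1.47, 1.51], [0.13, 2.56], [-1, 4.14], [0.04, 2.09], [-2.66, 2.66]. Speed limits (rad/s): [2.57, 2.57, 3.14, 3.14, 3.14, 3.14, 3.14].

### API

Orientations are given as a 3x3 rotation matrix whose columns are the frame's x, y, z axes.
In Python, from bench import * gives the robot as it stands.
- The arm moves only by the tool send_rows, never from a script. Its argument "plan" is a list that holds one entry, the list of rows, each a list of 4 numbers: the shift along the tool's x, y, z in m, then the turn about the tool's z in rad. A call has 1 to 20 rows; each row shifts and turns the commanded pose from where the row before left it, along the tool's axes as they then stand; what a row does not reach is not made up. A row lasts 1/12 s, in which the tool goes at most 41.7 mm and 7.16 degrees, less where a joint would pass 70% of its speed; a pose out of reach is approached as far as the arm can. A call with a gripper value outside its range is refused whole. "hand" is the finger opening in m, from 0 to 0.0854, set as the call begins (left out, the last holds). The fingers move at their own pace and stop on an object; "force" is the grip in N (left out, the last holds). Time passes only in rows, so rows that do not move let the fingers close. It gives the time, the measured TCP pose, the force, the opening and the grip force at its end, in the units of the state.
- observe(): the state, without advancing time (a new reading comes with each control period).
- get_image(name): name is "scene" or "top" or "wrist"; returns the picture (400x640x3 uint8, red, green, blue); there is no depth.
- camera_params(name): a dict with "camera_matrix" (3x3 intrinsics, pixels), "rvec" (rotation vector, rad) and "tvec" (3), from world to camera coordinates, as OpenCV has them. Camera axes: x right, y down, z forward; pixel columns grow to the right and rows downward; lengths in m; the calibration is good to about 2 mm. The wrist camera is an equidistant fisheye: a pixel r from the principal point sees the ray r / f radians off the axis. A picture is of the moment at which its call begins: read the wrist's pose just before it. camera_params takes no time and is no camera call; for the wrist camera it gives the pose at the moment of the call.
- job_done(): hands the job in; it is judged then, once.
The state is a dict: "time": time; "joint_pos": joint angles; "joint_velocities": joint speeds; "joint_efforts": joint torques, N m; "ee_pos": TCP position; "orientation": TCP orientation; "ft_force": force on the tool from outside, world axes, zero at the start; "torque": the same for the moment, N m; "gripper_width": opening from 0.0 (shut) to 1.0 (fully open); "grasp_force": force on a finger pad.
Only numpy, scipy, OpenCV 4.12 (cv2) and the standard library are available. Lean on these libraries where they do the work, as an engineer would, in place of code of your own. Each camera call takes 0.05 s, during which the arm holds its last target. There are 200 camera calls.

## Working session

There is one attempt and no reset: what is moved stays moved. The work goes in short steps, Python scripts to look and compute and a tool call to move; the robot and the scene stay as the last step left them, time stands still between calls to the robot, and variables do not carry over. Pictures are saved under pics/ and viewed, at most 10 in all, crops included, and the job is handed in when it is done.

Besides the shell and the picture viewer there is one more tool, called after ">>>" as name(argument=value, ...), one argument or row to a line, values as JSON. send_rows: Moves the arm, as the interface text tells. Its arguments: {"type":"object","properties":{"plan":{"type":"array","items":{"type":"array","items":{"type":"array","items":{"type":"number"}}}},"hand":{"type":"number"},"force":{"type":"number"}},"required":["plan"]}

```bash
mkdir -p pics
python3 - <<'E'
from bench import *
import cv2,numpy as np
for n in ["scene","top"]:
    cv2.imwrite(f"pics/{n}0.png",get_image(n)[:,:,::-1]); p=camera_params(n); print(n,p)
o=observe();print(o)
E
```

```text
scene {'camera_matrix': array([[483.86465737,   0.        , 320.13915639],
       [  0.        , 483.86465737, 202.29874539],
       [  0.        ,   0.        ,   1.        ]]), 'rvec': array([ 1.74464658,  1.83558172, -0.70604743]), 'tvec': array([ 0.01042852, -0.42259153,  1.83249941])}
top {'camera_matrix': array([[369.45534309,   0.        , 316.5429988 ],
       [  0.        , 369.45534309, 201.44427977],
       [  0.        ,   0.        ,   1.        ]]), 'rvec': array([ 2.2033602 , -2.18889617,  0.0732258 ]), 'tvec': array([0.00947169, 0.62333054, 0.98562314])}
{'time': 0.1, 'joint_pos': array([-1.29917695,  0.68993478, -0.19454917,  1.56626456,  0.15730695,
        0.90252176, -0.2150911 ]), 'joint_velocities': array([-0.0016165 , -0.00141862, -0.00085385, -0.00402259, -0.00031309,
       -0.00109165,  0.00065579]), 'joint_efforts': array([-2.98463376e-03, -5.40600336e+01, -1.27162647e+00, -1.58984935e+01,
        9.27597284e-03,  4.37545124e-03, -1.23138585e-05]), 'ee_pos': array([0.14712872, 0.60681148, 0.23053683]), 'orientation': array([[-9.71881106e-01,  2.35471924e-01, -2.96518023e-04],
       [ 2.35472083e-01,  9.71879611e-01, -1.70876684e-03],
       [-1.14186794e-04, -1.73053992e-03, -9.99998496e-01]]), 'ft_force': array([ 0.67609549, -0.80603858,  0.09892263]), 'torque': array([ 0.03804159, -0.02995389, -0.04147242]), 'grasp_force': 0.0, 'gripper_width': 1.0010270116777347}
```

View pics/top0.png

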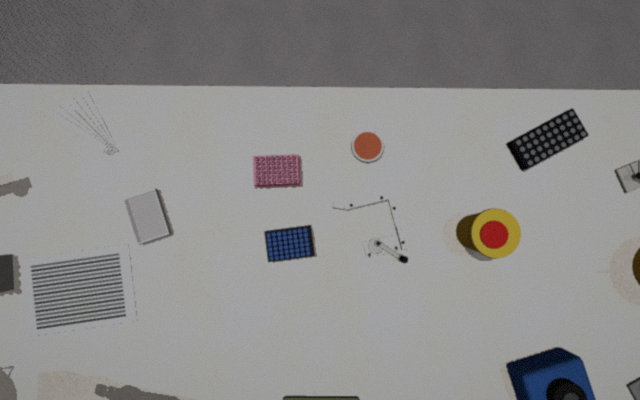

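View pics/scene0.png

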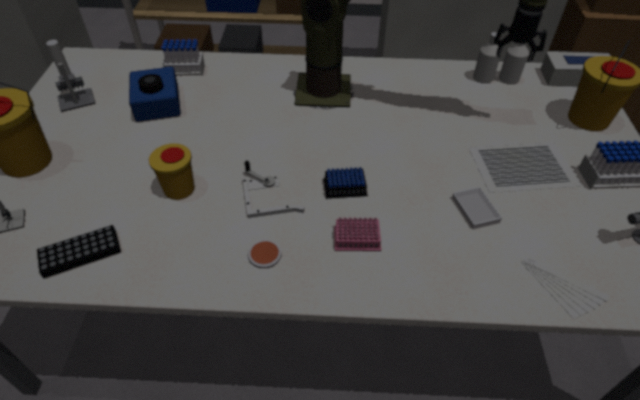

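The top view shows the rack with blue caps at about (290,244), and the pink look-alike at (277,171). The dock corner is at about (387,200), the fence's open end at (335,208), the pivot at about (375,243) and the handle at about (404,258). The scene view shows the same layout.

```bash
cat > h.py <<'E'
import cv2,numpy as np
from bench import *
def rays(p,uv,fish=False):
    K=np.array(p["camera_matrix"]);R=cv2.Rodrigues(np.array(p["rvec"]))[0];t=np.array(p["tvec"])
    uv=np.atleast_2d(np.array(uv,float));q=(uv-K[:2,2])/[K[0,0],K[1,1]]
    if fish:
        r=np.linalg.norm(q,axis=1,keepdims=True)+1e-12
        d=np.hstack([q/r*np.sin(r),np.cos(r)])
    else: d=np.hstack([q,np.ones((len(q),1))])
    return -R.T@t, d@R
def toplane(p,uv,z,fish=False):
    c,d=rays(p,uv,fish);return c+d*((z-c[2])/d[:,2:])
def blue(im):
    h=cv2.cvtColor(im,cv2.COLOR_RGB2HSV);return cv2.inRange(h,(105,120,50),(125,255,255))
E
python3 - <<'E'
from h import *
p=camera_params("top");im=cv2.imread("pics/top0.png")[:,:,::-1].copy()
m=blue(im)
cs=[c for c in cv2.findContours(cv2.morphologyEx(m,cv2.MORPH_CLOSE,np.ones((5,5))),0,2)[0] if cv2.contourArea(c)>300]
for c in cs: 
    P=toplane(p,c[:,0],0.05)[:,:2].astype(np.float32);print(cv2.minAreaRect(c),cv2.minAreaRect(P))
for n,uv,z in [("corner",(387,200),.018),("horn",(347,208),.018),("stopend",(401,246),.018),("pivot",(376,243),.02),("handle",(404,259),.06),("tub",(495,234),.14),("dish",(368,147),.015)]:
    print(n,toplane(p,uv,z)[0])
w=camera_params("wrist");R=cv2.Rodrigues(w["rvec"])[0];print("wristcam",-R.T@w["tvec"],R, w["camera_matrix"])
E
```

```text
((556.9035034179688, 386.6333923339844), (45.612545013427734, 64.12102508544922), 72.75853729248047) ((0.14890167117118835, -0.6066619157791138), (0.11359232664108276, 0.16586634516716003), 16.7883243560791)
((288.005126953125, 243.7896728515625), (28.505613327026367, 42.29452896118164), 82.64761352539062) ((0.5102371573448181, 0.08750870078802109), (0.07413022220134735, 0.11015036702156067), 7.6955389976501465)
corner [ 0.62850697 -0.17817951  0.018     ]
horn [ 0.60598871 -0.06925553  0.018     ]
stopend [ 0.50417389 -0.21549844  0.018     ]
pivot [ 0.51195485 -0.14750545  0.02      ]
handle [ 0.47334175 -0.21307909  0.06      ]
tub [ 0.54133827 -0.41131491  0.14      ]
dish [ 0.77446797 -0.12709928  0.015     ]
wristcam [0.07714156 0.62485461 0.37283685] [[ 0.23519295  0.97194409 -0.00299404]
 [ 0.93192026 -0.22463084  0.28472025]
 [ 0.27605961 -0.0697544  -0.95860597]] [[309.70691629   0.         318.97884036]
 [  0.         309.70691629 200.24207844]
 [  0.           0.           1.        ]]
```

>>> send_rows(
  plan=[
    [[-0.0255, -0.024, 0, 0], [-0.0255, -0.024, 0, 0], [-0.0255, -0.024, 0, 0], [-0.0255, -0.024, 0, 0], [-0.0255, -0.024, 0, 0], [-0.0255, -0.024, 0, 0], [-0.0255, -0.024, 0, 0], [-0.0255, -0.024, 0, 0], [-0.0255, -0.024, 0, 0], [-0.0255, -0.024, 0, 0], [-0.0255, -0.024, 0, 0], [-0.0255, -0.024, 0, 0], [-0.0255, -0.024, 0, 0], [-0.0255, -0.024, 0, 0], [-0.0255, -0.024, 0, 0], [-0.0255, -0.024, 0, 0], [-0.0255, -0.024, 0, 0], [-0.0255, -0.024, 0, 0], [-0.0255, -0.024, 0, 0], [-0.0255, -0.024, 0, 0]],
  ],
)

```text
time: 1.77
ee_pos: [0.5302, 0.019, 0.2311]
orientation: [[-0.972, 0.236, -0.001], [0.236, 0.972, 0.0], [0.001, -0.0, -1.0]]
ft_force: [0.3, 0.7, 1.0]
gripper_width: 0.997
grasp_force: 0.0
```

>>> send_rows(
  plan=[
    [[0, 0, 0, 0.12], [0, 0, 0, 0.12], [0, 0, 0, 0.12], [0, 0, 0, 0.12], [0, 0, 0, 0.12], [0, 0, 0, 0.12], [0, 0, 0, 0.12], [0, 0, 0, 0.12], [0, 0, 0, 0.12], [0, 0, 0, 0.12], [0, 0, 0, 0], [0, 0, 0, 0], [0, 0, 0, 0]],
  ],
)

```text
time: 2.85
ee_pos: [0.5296, 0.0209, 0.2311]
orientation: [[-0.136, 0.991, -0.0], [0.991, 0.136, 0.0], [0.0, -0.0, -1.0]]
ft_force: [-0.0, -0.3, -0.2]
gripper_width: 0.999
grasp_force: 0.0
```

Run:
```python
from h import *
import pickle
o=observe();p=camera_params("wrist");im=get_image("wrist")
pickle.dump((p,im),open("w1.pkl","wb"));cv2.imwrite("pics/w1.png",im[:,:,::-1])
print(o["time"],o["ee_pos"],o["orientation"],o["joint_pos"],o["ft_force"])
K=p["camera_matrix"];m=blue(im)
for c in cv2.findContours(cv2.morphologyEx(m,cv2.MORPH_CLOSE,np.ones((15,15))),0,2)[0]:
    if cv2.contourArea(c)>1000:
        P=toplane(p,c[:,0],0.052,True)[:,:2].astype(np.float32);print(cv2.boundingRect(c),cv2.minAreaRect(P))
```

```text
2.85 [0.52961365 0.02089025 0.23108977] [[-1.35811232e-01  9.90734609e-01 -4.94613822e-04]
 [ 9.90734728e-01  1.35811259e-01  2.22959938e-05]
 [ 8.92635385e-05 -4.87003044e-04 -9.99999877e-01]] [-0.17612604  0.56464782  0.07968445  1.86028888 -0.06478699  0.71962226
  0.07623647] [-0.0470852  -0.27566876 -0.21688496]
(0, 366, 44, 34) ((-0.4452800750732422, -0.8083996176719666), (0.6369531154632568, 0.1371600180864334), 34.06001663208008)
(274, 63, 70, 103) ((0.5095564126968384, 0.08852244913578033), (0.07142698764801025, 0.10721472650766373), 8.267426490783691)
```

View pics/w1.png

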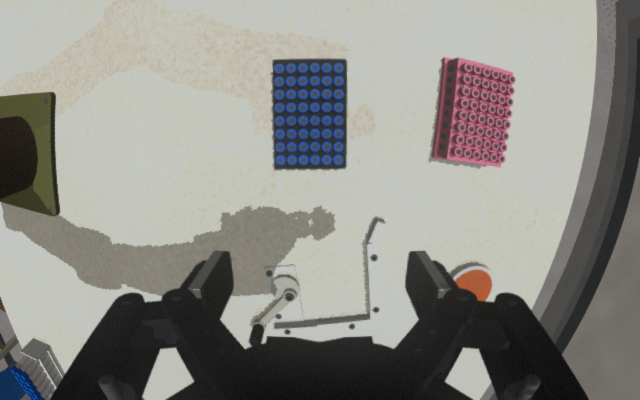

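The wrist view shows the rack at (310,114). The fence runs from about (366,243) to (368,317), the end stop from (368,318) to (275,326), and the horn goes to about (378,218). The pivot is at about (288,284) and the handle at about (259,328).

Run:
```python
from h import *
im=cv2.imread("pics/w1.png");c=im[205:345,240:400];cv2.imwrite("pics/w1c.png",cv2.resize(c,None,fx=4.2,fy=4.2,interpolation=cv2.INTER_CUBIC))
```

```text
(no output)
```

View pics/w1c.png

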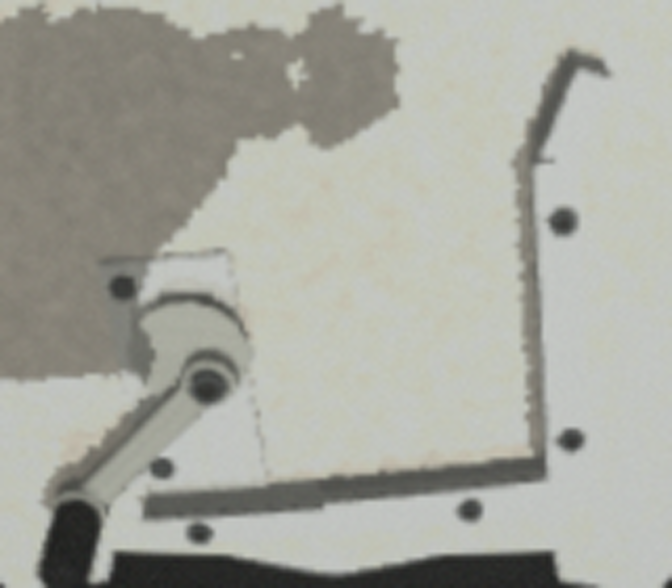

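The zoomed crop shows the end stop's upper edge from (145,518) to (545,478) and the fence's upper edge from (533,165) to (545,475). The pivot bolt is at (207,383) and the handle's foot at about (78,505).

Run:
```python
from h import *
import pickle
p,im=pickle.load(open("w1.pkl","rb"))
f=lambda X,Y,z:toplane(p,[240+X/4.2,205+Y/4.2],z,True)[0]
A=f(145,518,.018);B=f(545,477,.018);C=f(533,165,.018)
print(A,B,C,np.linalg.norm(A-B),np.linalg.norm(C-B))
ys=(B-A)[:2];xs=(B-C)[:2];print(np.degrees(np.arctan2(ys[1],ys[0])),np.degrees(np.arctan2(xs[1],xs[0])))
a=(np.arctan2(ys[1],ys[0])+np.arctan2(xs[1],xs[0])+np.pi/2)/2
for a in [a]:
    R=np.array([[np.cos(a),-np.sin(a)],[np.sin(a),np.cos(a)]]) # cols: dock y? 
    dy=R[:,0];dx=np.array([dy[1],-dy[0]])
    O=B[:2]+2.5e-3*dx+2.5e-3*dy
    print("yang",np.degrees(a),"O",O,"home",O-.0639*dx-.04275*dy,"pivot",O-.06*dx-.111*dy)
    for n,q in [("pivot",f(207,383,.024)),("handlefoot",f(78,503,.023)),("pad corner top",f(228,248,.002)),("bolt",f(123,287,.004))]:
        d=q[:2]-O;print(n,q,"dock",d@dx,d@dy)
```

```text
[ 0.49605954 -0.21624016  0.018     ] [ 0.6313169  -0.17873203  0.018     ] [ 0.60246389 -0.06126803  0.018     ] 0.14036172227261842 0.12095572654467562
15.499189767434057 -76.19950295466695
yang 14.64984340638355 O [ 0.6343679  -0.18051848] home [ 0.5768467  -0.12950785] pivot [ 0.5118019  -0.15054224]
pivot [ 0.51266321 -0.1494375   0.024     ] dock -0.060850988348672676 -0.10988729109480416
handlefoot [ 0.47270869 -0.20953424  0.023     ] dock -0.012812957287239959 -0.1637419950942158
pad corner top [ 0.51392977 -0.11064135  0.002     ] dock -0.0980655280476022 -0.09884993072446999
bolt [ 0.48113314 -0.12960031  0.004     ] dock -0.08801756522186621 -0.13537525797827385
```

>>> send_rows(
  plan=[
    [[0.012, -0.002, 0.02, 0], [0.012, -0.002, 0.02, 0], [0.012, -0.002, 0.02, 0], [0.012, -0.002, 0.02, 0], [0.012, -0.002, 0.02, -0.004], [0.01, -0.001, 0.02, -0.004], [0, 0, 0, 0], [0, 0, 0, 0], [0, 0, 0, 0]],
  ],
)

```text
time: 3.65
ee_pos: [0.5104, 0.0878, 0.1121]
orientation: [[-0.14, 0.99, 0.001], [0.99, 0.14, -0.0], [-0.0, 0.001, -1.0]]
ft_force: [0.4, -0.9, 0.7]
gripper_width: 1.002
grasp_force: 0.0
```

Run:
```python
from h import *
o=observe();p=camera_params("wrist");im=get_image("wrist");cv2.imwrite("pics/w2.png",im[:,:,::-1])
print(o["time"],o["ee_pos"],o["orientation"])
m=blue(im)
for c in cv2.findContours(cv2.morphologyEx(m,cv2.MORPH_CLOSE,np.ones((25,25))),0,2)[0]:
    if cv2.contourArea(c)>4000:
        r=cv2.minAreaRect(toplane(p,c[:,0],0.052,True)[:,:2].astype(np.float32));print(cv2.boundingRect(c),r)
        d=np.array(r[0])-o["ee_pos"][:2];print("tool",d@o["orientation"][:2,0],d@o["orientation"][:2,1])
```

```text
3.65 [0.51044208 0.08782473 0.11212001] [[-1.39989395e-01  9.90151942e-01  1.44953260e-03]
 [ 9.90152917e-01  1.39989843e-01 -2.11398179e-04]
 [-4.12236158e-04  1.40566543e-03 -9.99998927e-01]]
(264, 138, 108, 144) ((0.5096457600593567, 0.08971666544675827), (0.07143167406320572, 0.10652738064527512), 7.9597554206848145)
tool 0.0019847842496589587 -0.0005236225808079145
```

View pics/w2.png

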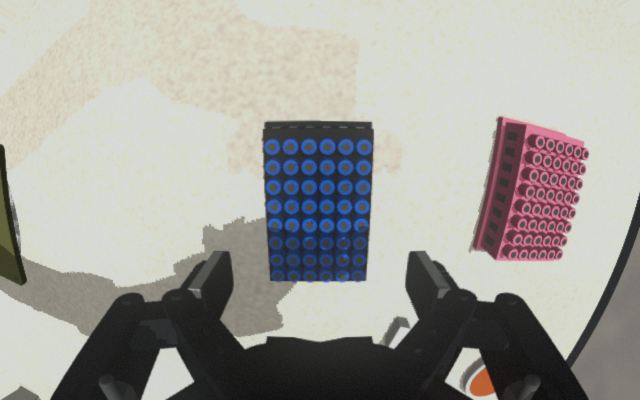

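The rack sits centred between the fingers, 0.5 mm off. I'll descend and grip it.

>>> send_rows(
  plan=[
    [[0, 0, 0.015, 0], [0, 0, 0.015, 0], [0, 0, 0.015, 0], [0, 0, 0.015, 0], [0, 0, 0.015, 0], [0, 0, 0.015, 0], [0, 0, 0.008, 0], [0, 0, 0, 0], [0, 0, 0, 0], [0, 0, 0, 0]],
  ],
)

```text
time: 4.53
ee_pos: [0.5104, 0.0885, 0.0143]
orientation: [[-0.14, 0.99, 0.002], [0.99, 0.14, 0.0], [-0.0, 0.002, -1.0]]
ft_force: [-0.2, 0.3, -0.7]
gripper_width: 1.0
grasp_force: 0.0
```

>>> send_rows(
  plan=[
    [[0, 0, 0, 0], [0, 0, 0, 0], [0, 0, 0, 0], [0, 0, 0, 0], [0, 0, 0, 0], [0, 0, 0, 0], [0, 0, 0, 0]],
  ],
  hand=0.07,
  force=30,
)

```text
time: 5.12
ee_pos: [0.5101, 0.0886, 0.0145]
orientation: [[-0.14, 0.99, 0.002], [0.99, 0.14, 0.0], [-0.0, 0.002, -1.0]]
ft_force: [-0.3, -0.2, 5.9]
gripper_width: 0.898
grasp_force: 35.5
```

>>> send_rows(
  plan=[
    [[0, 0, 0, -0.03], [0, 0, 0, -0.03], [0, 0, 0, -0.03], [0, 0, 0, -0.025], [-0.01, 0.001, 0, 0], [-0.015, 0.001, 0, 0], [-0.015, 0.001, 0, 0], [-0.015, 0.001, 0, 0], [-0.015, 0.001, 0, 0], [-0.015, 0.0005, 0, 0], [-0.01, 0, 0, 0], [0, 0, 0, 0], [0, 0, 0, 0]],
  ],
)

```text
time: 6.2
ee_pos: [0.5403, -0.0034, 0.0145]
orientation: [[-0.251, 0.968, 0.003], [0.968, 0.251, -0.001], [-0.002, 0.003, -1.0]]
ft_force: [2.5, -2.2, 5.6]
gripper_width: 0.901
grasp_force: 35.8
```

```bash
cat >> h.py <<'E'
a=np.radians(14.65);dy=np.array([np.cos(a),np.sin(a)]);dx=np.array([dy[1],-dy[0]]);O=np.array([.6344,-.1805])
def dock(q): d=np.array(q)[:2]-O;return np.round([d@dx,d@dy],4)
def st():
    o=observe();R=o["orientation"];print(o["time"],"dock",dock(o["ee_pos"]),"z",o["ee_pos"][2],"yang",np.degrees(np.arctan2(R[1,1],R[0,1])),"Fdock",o["ft_force"][:2]@dx,o["ft_force"][:2]@dy,o["ft_force"][2]);return o
E
python3 - <<'E'
from h import *
st();p=camera_params("wrist");im=get_image("wrist");cv2.imwrite("pics/w3.png",im[:,:,::-1])
E
```

```text
6.2 dock [-0.1951 -0.0463] z 0.014532609709983917 yang 14.552704121700483 Fdock 2.79671398074275 1.848794946273673 5.565711236527867
```

View pics/w3.png

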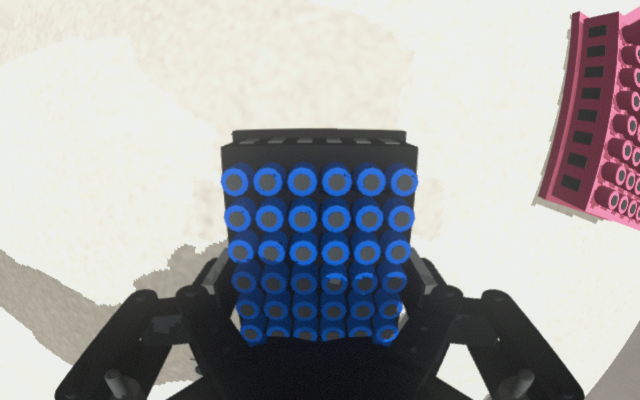

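The wrist view shows the rack held square between the fingers. I'll go on into the dock.

>>> send_rows(
  plan=[
    [[-0.008, 0, 0, 0], [-0.01, 0, 0, 0], [-0.01, 0, 0, 0], [-0.01, 0, 0, 0], [-0.01, 0, 0, 0], [-0.01, 0, 0, 0], [0, 0, 0, 0]],
  ],
)

```text
time: 6.83
ee_pos: [0.5546, -0.0575, 0.0145]
orientation: [[-0.253, 0.967, 0.002], [0.967, 0.253, 0.001], [0.001, 0.002, -1.0]]
ft_force: [0.8, 0.6, 6.7]
gripper_width: 0.899
grasp_force: 36.0
```

>>> send_rows(
  plan=[
    [[-0.01, 0, 0, 0], [-0.01, 0, 0, 0], [-0.01, 0, 0, 0], [-0.01, 0, 0, 0], [-0.008, 0, 0, 0], [0, 0, 0, 0], [0, 0, 0, 0]],
  ],
)

```text
time: 7.42
ee_pos: [0.5667, -0.1035, 0.0145]
orientation: [[-0.254, 0.967, 0.002], [0.967, 0.254, 0.001], [0.0, 0.002, -1.0]]
ft_force: [-0.5, 2.0, 6.3]
gripper_width: 0.9
grasp_force: 35.9
```

```bash
python3 -c "
from h import *
st()"
```

```text
7.4167 dock [-0.0916 -0.046 ] z 0.014541336286128248 yang 14.692384009810967 Fdock -2.027773907172711 0.03626369383942606 6.328745110079425
```

>>> send_rows(
  plan=[
    [[-0.008, 0, 0, 0], [-0.008, 0, 0, 0], [-0.004, 0, 0, 0], [0, 0, 0, 0]],
  ],
)

```text
time: 7.75
ee_pos: [0.5716, -0.1216, 0.0146]
orientation: [[-0.255, 0.967, 0.001], [0.967, 0.255, 0.002], [0.002, 0.002, -1.0]]
ft_force: [-0.7, 3.5, 7.3]
gripper_width: 0.898
grasp_force: 36.0
```

>>> send_rows(
  plan=[
    [[-0.002, 0, 0, 0], [-0.002, 0, 0, 0], [-0.002, 0, 0, 0], [0, 0, 0, 0]],
  ],
)

```text
time: 8.08
ee_pos: [0.5727, -0.1254, 0.0145]
orientation: [[-0.256, 0.967, 0.0], [0.967, 0.256, 0.004], [0.004, 0.002, -1.0]]
ft_force: [-0.8, 6.7, 8.3]
gripper_width: 0.897
grasp_force: 36.2
```

```bash
python3 -c "
from h import *
st()"
```

```text
8.0833 dock [-0.0689 -0.0458] z 0.014541446160952848 yang 14.848755736965794 Fdock -6.681139128925431 0.9179545944724581 8.307813419014236
```

>>> send_rows(
  plan=[
    [[-0.001, 0, 0, 0], [-0.001, 0, 0, 0], [0, 0, 0, 0]],
  ],
)

```text
time: 8.33
ee_pos: [0.5731, -0.1268, 0.0145]
orientation: [[-0.257, 0.967, 0.0], [0.967, 0.257, 0.005], [0.004, 0.001, -1.0]]
ft_force: [-2.3, 6.4, 8.4]
gripper_width: 0.899
grasp_force: 36.3
```

Run:
```python
from h import *
st();p=camera_params("top");im=get_image("top");cv2.imwrite("pics/t3.png",cv2.resize(im[180:280,320:440,::-1],None,fx=6,fy=6,interpolation=cv2.INTER_CUBIC))
```

```text
8.3333 dock [-0.0674 -0.0457] z 0.014536679279604323 yang 14.869276110982726 Fdock -6.805364652923194 -0.6368805836648538 8.407729106415992
```

View pics/t3.png

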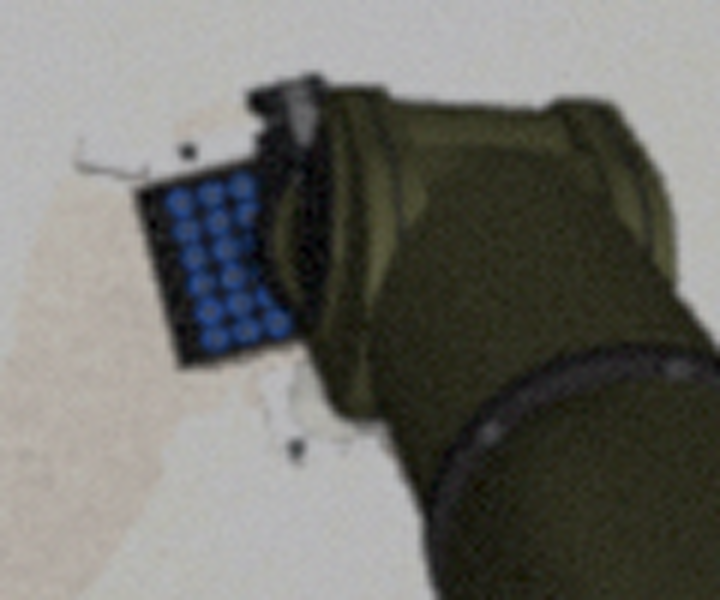

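The rack is going into the dock square. The force stays level while it moves, so it is still sliding and I'll creep further.

>>> send_rows(
  plan=[
    [[-0.001, 0, 0, 0], [-0.001, 0, 0, 0], [-0.001, 0, 0, 0], [0, 0, 0, 0]],
  ],
)

```text
time: 8.72
ee_pos: [0.574, -0.1298, 0.0145]
orientation: [[-0.257, 0.967, 0.0], [0.967, 0.257, 0.005], [0.004, 0.002, -1.0]]
ft_force: [-2.6, 7.8, 9.2]
gripper_width: 0.901
grasp_force: 36.2
```

```bash
python3 -c "
from h import *
st()"
```

```text
8.7167 dock [-0.0644 -0.0457] z 0.014546878214609885 yang 14.866421205636364 Fdock -8.245014611499165 -0.5124764036685152 9.192666277217983
```

>>> send_rows(
  plan=[
    [[-0.001, 0, 0, 0], [-0.001, 0, 0, 0], [0, 0, 0, 0], [0, 0, 0, 0]],
  ],
)

```text
time: 9.05
ee_pos: [0.5742, -0.1306, 0.0146]
orientation: [[-0.257, 0.966, -0.0], [0.966, 0.257, 0.006], [0.006, 0.001, -1.0]]
ft_force: [-2.2, 9.6, 9.4]
gripper_width: 0.898
grasp_force: 36.3
```

```bash
python3 -c "
from h import *
st()"
```

```text
9.05 dock [-0.0635 -0.0456] z 0.014561858041833346 yang 14.888173218111755 Fdock -9.878482919280994 0.2790496962814032 9.366873449988653
```

>>> send_rows(
  plan=[
    [[0, 0.001, 0, 0], [0, 0.001, 0, 0], [0, 0.001, 0, 0], [0, 0.001, 0, 0], [0, 0, 0, 0]],
  ],
)

```text
time: 9.47
ee_pos: [0.5743, -0.1306, 0.0147]
orientation: [[-0.256, 0.967, -0.007], [0.967, 0.257, 0.005], [0.007, -0.006, -1.0]]
ft_force: [-11.3, 8.2, 17.1]
gripper_width: 0.898
grasp_force: 37.3
```

```bash
python3 -c "
from h import *
st()"
```

```text
9.4667 dock [-0.0635 -0.0455] z 0.014718748899842954 yang 14.863749364255039 Fdock -10.772846055536018 -8.89587437328646 17.132087458772666
```

>>> send_rows(
  plan=[
    [[-0.001, 0.001, 0, 0], [-0.001, 0.001, 0, 0], [-0.001, 0, 0, 0], [0, 0, 0, 0]],
  ],
)

```text
time: 9.8
ee_pos: [0.5743, -0.1306, 0.0146]
orientation: [[-0.256, 0.967, -0.013], [0.967, 0.256, 0.008], [0.011, -0.01, -1.0]]
ft_force: [-14.5, 12.1, 22.2]
gripper_width: 0.898
grasp_force: 38.0
```

```bash
python3 -c "
from h import *
st()"
```

```text
9.8 dock [-0.0634 -0.0455] z 0.014605543702998183 yang 14.820570034677989 Fdock -15.369554656263972 -11.017288376116687 22.155945015195858
```

>>> send_rows(
  plan=[
    [[0.002, -0.002, 0, 0], [0.002, -0.002, 0, 0], [0.001, -0.001, 0, 0], [0, 0, 0, 0]],
  ],
)

```text
time: 10.13
ee_pos: [0.5742, -0.1307, 0.0145]
orientation: [[-0.255, 0.967, -0.001], [0.967, 0.255, 0.003], [0.003, 0.0, -1.0]]
ft_force: [-1.8, 5.5, 7.1]
gripper_width: 0.894
grasp_force: 36.3
```

>>> send_rows(
  plan=[
    [[0, 0, 0, 0], [0, 0, 0, 0], [0, 0, 0, 0], [0, 0, 0, 0], [0, 0, 0, 0]],
  ],
  hand=0.0854,
)

```text
time: 10.55
ee_pos: [0.5746, -0.1345, 0.0132]
orientation: [[-0.253, 0.968, 0.0], [0.968, 0.253, -0.0], [-0.0, -0.0, -1.0]]
ft_force: [0.3, -0.4, -0.6]
gripper_width: 0.998
grasp_force: 0.0
```

```bash
python3 -c "
from h import *
o=st();print(o['gripper_width'],o['grasp_force'])"
```

```text
10.55 dock [-0.0596 -0.0462] z 0.013212942383766982 yang 14.64058209500472 Fdock 0.5001226170754313 0.15152536860404484 -0.5909749481337024
0.9978994664233677 0.0
```

>>> send_rows(
  plan=[
    [[0, 0, -0.01, 0], [0, 0, -0.015, 0], [0, 0, -0.025, 0], [0, 0, -0.03, 0], [0, 0, -0.03, 0], [0, 0, -0.03, 0], [0.02, 0, -0.03, 0], [0.03, 0, 0, 0], [0.03, 0, 0, 0], [0, 0, 0, 0], [0, 0, 0, 0]],
  ],
)

```text
time: 11.47
ee_pos: [0.5541, -0.0544, 0.1841]
orientation: [[-0.257, 0.966, 0.0], [0.966, 0.257, 0.001], [0.001, 0.001, -1.0]]
ft_force: [-0.1, -1.3, 0.1]
gripper_width: 0.998
grasp_force: 0.0
```

Run:
```python
from h import *
import pickle
st();p=camera_params("wrist");im=get_image("wrist");pickle.dump((p,im),open("w4.pkl","wb"))
m=blue(im)
for c in cv2.findContours(cv2.morphologyEx(m,cv2.MORPH_CLOSE,np.ones((25,25))),0,2)[0]:
    if cv2.contourArea(c)>3000:
        r=cv2.minAreaRect(toplane(p,c[:,0],0.052,True)[:,:2].astype(np.float32));x,y,w,h=cv2.boundingRect(c);print(x,y,w,h,r,"dock",dock(r[0]))
cv2.imwrite("pics/w4.png",cv2.resize(im[80:380,140:540,::-1],None,fx=2,fy=2,interpolation=cv2.INTER_CUBIC))
```

```text
11.4667 dock [-0.1423 -0.0458] z 0.1841423089996704 yang 14.903003248141955 Fdock 1.1783599147438082 -0.444776587918455 0.055137415129942725
282 214 75 95 ((0.5739694833755493, -0.12814900279045105), (0.07170693576335907, 0.10845088958740234), 14.963225364685059) dock [-0.0659 -0.0452]
```

View pics/w4.png

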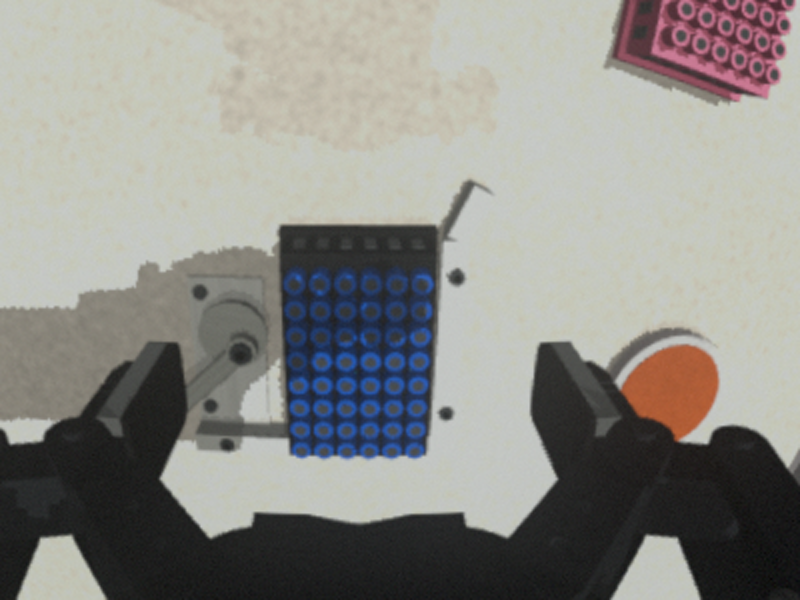

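The rack's side is flush with the fence in this view, with no gap showing at x≈438, and it is square within 0.3°. Next I go to the handle, which is at about dock (-9,-166) mm.

>>> send_rows(
  plan=[
    [[-0.022, -0.02, 0, 0.121], [0, 0, 0, 0.121], [0, 0, 0, 0.121], [0, 0, 0, 0.121], [0, 0, 0, 0.121], [0, 0, 0, 0.121], [0, 0, 0, 0.121], [0, 0, 0, 0.121], [0, 0, 0, 0.121], [0, 0, 0, 0.121], [0, 0, 0, 0.121], [0, 0, 0, 0.121], [0, 0, 0, 0.121], [0, 0, 0, 0]],
  ],
)

```text
time: 12.68
ee_pos: [0.5406, -0.0847, 0.1833]
orientation: [[0.969, 0.246, -0.0], [0.246, -0.969, -0.001], [-0.0, 0.001, -1.0]]
ft_force: [-0.4, -0.2, -0.3]
gripper_width: 0.999
grasp_force: 0.0
```

>>> send_rows(
  plan=[
    [[-0.02, 0.022, 0, 0], [-0.02, 0.022, 0, 0], [-0.02, 0.022, 0, 0], [-0.02, 0.022, 0, 0], [-0.02, 0.022, 0, 0], [0, 0, 0.02, 0], [0, 0, 0.02, 0], [0, 0, 0.02, 0], [0, 0, 0, 0], [0, 0, 0, 0]],
  ],
)

```text
time: 13.52
ee_pos: [0.4707, -0.2153, 0.1229]
orientation: [[0.968, 0.252, -0.002], [0.252, -0.968, 0.001], [-0.001, -0.001, -1.0]]
ft_force: [0.2, 0.1, 0.2]
gripper_width: 0.998
grasp_force: 0.0
```

Run:
```python
from h import *
import pickle
o=st();print(o["joint_pos"]);p=camera_params("wrist");im=get_image("wrist");pickle.dump((p,im),open("w5.pkl","wb"))
cv2.imwrite("pics/w5.png",im[:,:,::-1])
```

```text
13.5167 dock [-0.0077 -0.1672] z 0.12290634469860265 yang -75.41501803733067 Fdock -0.07173260273854466 0.2533911873971719 0.185888883365315
[ 0.17250232  0.74529866  0.27923023  1.99804244 -0.43669991  0.45759278
 -0.53917604]
```

View pics/w5.png

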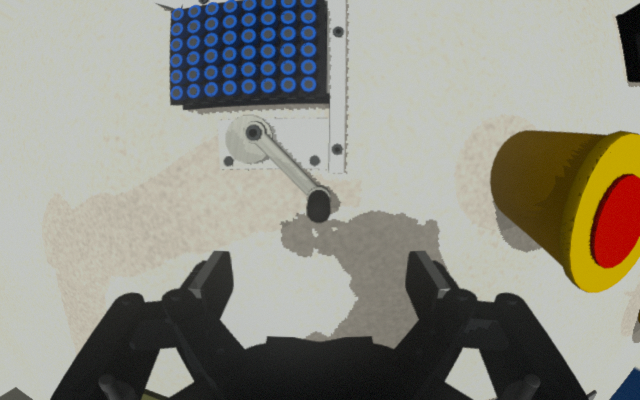

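The handle's top is at about (318,210), the pivot at (254,131) and the rack's right edge is against the stop at x≈328.

Run:
```python
from h import *
import pickle
p,im=pickle.load(open("w5.pkl","rb"))
g=cv2.cvtColor(im,cv2.COLOR_RGB2GRAY)[175:235,295:340];m=(g<70).astype(np.uint8);n,l,s,c=cv2.connectedComponentsWithStats(m);i=1+np.argmax(s[1:,4]);print(s[i],c[i]+[295,175])
for uv,z in [((318,211),.06),((318,200),.023),(c[i]+[295,175],.042),((254,131),.024)]: print(uv,dock(toplane(p,uv,z,True)[0]))
```

```text
[ 12  15  23  32 593] [318.35919056 206.09780776]
(318, 211) [-0.0088 -0.1632]
(318, 200) [-0.0089 -0.1663]
[318.35919056 206.09780776] [-0.0086 -0.1654]
(254, 131) [-0.0591 -0.1094]
```

>>> send_rows(
  plan=[
    [[0.002, -0.001, 0.015, 0], [0, 0, 0.02, 0], [0, 0, 0.02, 0], [0, 0, 0.02, 0], [0, 0, 0.018, 0], [0, 0, 0, 0], [0, 0, 0, 0]],
  ],
)

```text
time: 14.15
ee_pos: [0.4735, -0.2135, 0.0309]
orientation: [[0.968, 0.252, 0.0], [0.252, -0.968, -0.0], [0.0, 0.0, -1.0]]
ft_force: [0.9, 0.2, 0.1]
gripper_width: 1.005
grasp_force: 0.0
```

>>> send_rows(
  plan=[
    [[0, 0, 0, 0], [0, 0, 0, 0], [0, 0, 0, 0], [0, 0, 0, 0], [0, 0, 0, 0], [0, 0, 0, 0], [0, 0, 0, 0], [0, 0, 0, 0], [0, 0, 0, 0], [0, 0, 0, 0], [0, 0, 0, 0]],
  ],
  hand=0.005,
  force=50,
)

```text
time: 15.07
ee_pos: [0.4733, -0.2137, 0.0308]
orientation: [[0.968, 0.251, 0.001], [0.251, -0.968, -0.001], [0.001, 0.001, -1.0]]
ft_force: [-0.6, -1.2, 6.3]
gripper_width: 0.187
grasp_force: 48.8
```

Run:
```python
from h import *
o=st();print(o['gripper_width'],o['grasp_force'])
th=np.radians(np.linspace(312.7,187.5,22));P=np.round(.075*np.c_[np.sin(th),np.cos(th)],3);print(np.round(np.diff(P,axis=0),3).tolist())
```

```text
15.0667 dock [-0.0086 -0.1642] z 0.03076542818773479 yang -75.49242474469543 Fdock 0.9709099455561548 -0.8561307337839384 6.341181251632926
0.18651786625660416 48.762316522188485
[[-0.005, -0.006], [-0.004, -0.007], [-0.004, -0.007], [-0.003, -0.007], [-0.002, -0.007], [-0.001, -0.008], [-0.001, -0.008], [0.0, -0.008], [0.001, -0.007], [0.002, -0.008], [0.003, -0.007], [0.003, -0.007], [0.004, -0.007], [0.005, -0.006], [0.006, -0.006], [0.006, -0.005], [0.006, -0.004], [0.007, -0.004], [0.007, -0.003], [0.008, -0.002], [0.007, -0.001]]
```

>>> send_rows(
  plan=[
    [[-0.005, -0.006, 0, 0], [-0.004, -0.007, 0, 0], [-0.004, -0.007, 0, 0], [-0.003, -0.007, 0, 0], [-0.002, -0.007, 0, 0], [-0.001, -0.008, 0, 0], [-0.001, -0.008, 0, 0], [0, -0.008, 0, 0], [0.001, -0.007, 0, 0], [0.002, -0.008, 0, 0], [0.003, -0.007, 0, 0], [0.003, -0.007, 0, 0], [0, 0, 0, 0]],
  ],
)

```text
time: 16.15
ee_pos: [0.4382, -0.1341, 0.0306]
orientation: [[0.969, 0.245, -0.003], [0.245, -0.969, -0.004], [-0.003, 0.003, -1.0]]
ft_force: [-4.0, -4.1, 7.0]
gripper_width: 0.186
grasp_force: 53.2
```

```bash
cat >> h.py <<'E'
def lev():
    o=st();v=dock(o["ee_pos"])-[-.0595,-.110];t=np.degrees(np.arctan2(v[1],v[0]))%360;print("r",np.hypot(*v),"lever",np.radians(325-t),o['gripper_width'],o['grasp_force'])
E
python3 -c "
from h import *
lev()"
```

```text
16.15 dock [-0.0946 -0.178 ] z 0.030588372794104597 yang -75.79561803544466 Fdock 2.918070070347012 -4.857961472219014 6.981939556260265
r 0.07652457121735474 lever 1.4364359668658953 0.1855030736679084 53.16002355655655
```

>>> send_rows(
  plan=[
    [[0.004, -0.007, 0, 0], [0.005, -0.006, 0, 0], [0.006, -0.006, 0, 0], [0.006, -0.005, 0, 0], [0.006, -0.004, 0, 0], [0, 0, 0, 0]],
  ],
)

```text
time: 16.65
ee_pos: [0.4578, -0.1001, 0.0305]
orientation: [[0.969, 0.246, -0.002], [0.246, -0.969, -0.004], [-0.003, 0.003, -1.0]]
ft_force: [-3.4, -4.9, 5.6]
gripper_width: 0.186
grasp_force: 51.4
```

```bash
python3 -c "
from h import *
lev()"
```

```text
16.65 dock [-0.1224 -0.1505] z 0.030498433705914426 yang -75.73382471463151 Fdock 3.8320892298637053 -4.557076834935423 5.581280438608925
r 0.07481082809326467 lever 1.9586671021766935 0.18612554747657395 51.40016414690763
```

>>> send_rows(
  plan=[
    [[0.007, -0.004, 0, 0], [0.007, -0.003, 0, 0], [0.008, -0.002, 0, 0], [0.007, -0.001, 0, 0], [0, 0, 0, 0], [0, 0, 0, 0]],
  ],
)

```text
time: 17.15
ee_pos: [0.4791, -0.0844, 0.0303]
orientation: [[0.97, 0.244, -0.009], [0.244, -0.97, -0.003], [-0.01, 0.001, -1.0]]
ft_force: [-8.6, -5.2, 7.5]
gripper_width: 0.188
grasp_force: 50.8
```

```bash
python3 -c "
from h import *
lev()"
```

```text
17.15 dock [-0.1323 -0.126 ] z 0.030315594263046045 yang -75.8597140088924 Fdock 2.8205475688121338 -9.623326331392196 7.511015341737766
r 0.0745375073369106 lever 2.314386754018487 0.18808913845706177 50.77198204526212
```

>>> send_rows(
  plan=[
    [[-0.004, 0.001, 0, 0], [0, 0, 0, 0]],
  ],
)

```text
time: 17.32
ee_pos: [0.4793, -0.0843, 0.0304]
orientation: [[0.969, 0.248, -0.003], [0.248, -0.969, -0.001], [-0.003, 0.0, -1.0]]
ft_force: [-4.0, -4.1, 6.0]
gripper_width: 0.186
grasp_force: 50.5
```

>>> send_rows(
  plan=[
    [[0, 0, 0, 0], [0, 0, 0, 0], [0, 0, 0, 0], [0, 0, 0, 0], [0, 0, 0, 0], [0, 0, 0, 0]],
  ],
  hand=0.05,
)

```text
time: 17.82
ee_pos: [0.4819, -0.0824, 0.0302]
orientation: [[0.968, 0.252, 0.0], [0.252, -0.968, 0.0], [0.0, -0.0, -1.0]]
ft_force: [-0.8, -0.4, 0.4]
gripper_width: 0.582
grasp_force: 0.0
```

>>> send_rows(
  plan=[
    [[0, 0, -0.01, 0], [0, 0, -0.02, 0], [0, 0, -0.03, 0], [0, 0, -0.03, 0], [-0.015, 0.01, -0.03, 0], [-0.015, 0.01, -0.03, 0], [-0.015, 0.01, 0, 0], [0, 0, 0, 0], [0, 0, 0, 0]],
  ],
)

```text
time: 18.57
ee_pos: [0.4452, -0.1234, 0.1812]
orientation: [[0.968, 0.249, 0.001], [0.249, -0.968, 0.0], [0.001, -0.0, -1.0]]
ft_force: [0.2, 0.4, -0.7]
gripper_width: 0.586
grasp_force: 0.0
```

Run:
```python
from h import *
st();p=camera_params("wrist");im=get_image("wrist")
for c in cv2.findContours(cv2.morphologyEx(blue(im),cv2.MORPH_CLOSE,np.ones((25,25))),0,2)[0]:
    if cv2.contourArea(c)>3000:
        r=cv2.minAreaRect(toplane(p,c[:,0],0.052,True)[:,:2].astype(np.float32));print(cv2.boundingRect(c),r,dock(r[0]))
cv2.imwrite("pics/w6.png",cv2.resize(im[0:300,120:520,::-1],None,fx=2,fy=2,interpolation=cv2.INTER_CUBIC))
```

```text
18.5667 dock [-0.1031 -0.1686] z 0.18118368736044957 yang -75.55729117025787 Fdock -0.29827305120400477 0.3046870984291766 -0.7238953583609709
(303, 13, 121, 82) ((0.5771474838256836, -0.13013651967048645), (0.07154151052236557, 0.10713405907154083), 14.536951065063477) [-0.0632 -0.0427]
```

View pics/w6.png

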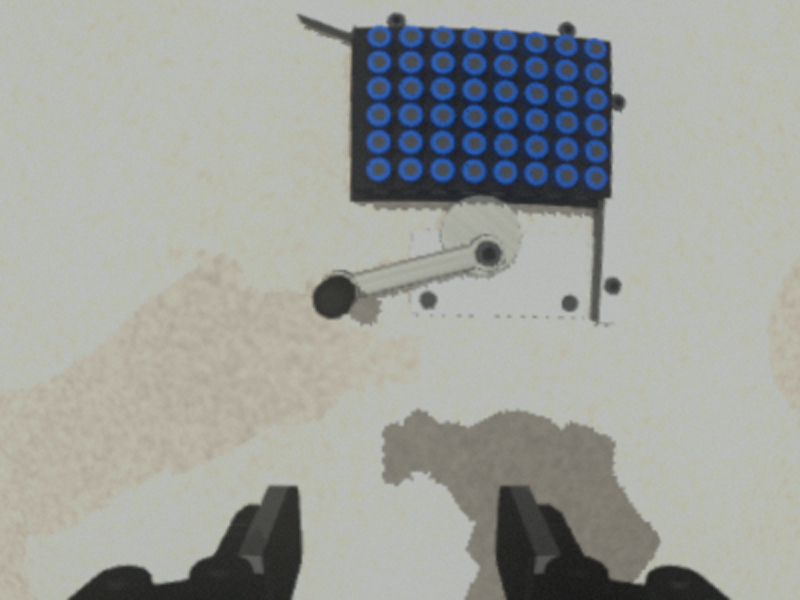

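The rack is home and square: dock (-63.2, -42.7) mm, 0.1° off. The cam disc is against its flange, the lever is at about 2.3 rad and the gripper is clear.

```bash
python3 -c "
from bench import *
print(job_done())"
```

```text
the job is handed in; nothing more can be done
None
```

The rack is home and square in the dock, measured at dock (-63.2, -42.7) mm and 0.1° off. The cam is clamped with the lever at about 2.3 rad, the gripper is clear, and I handed the job in at about 18.6 s; no verdict came back, and I did not re-measure the bystanders.

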